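# Dry-run the band-saw cut along the marked line

## Robot

A 7-joint arm with a two-finger parallel gripper is mounted at the origin on the work surface. World frame = base frame: x ahead of the robot, y to its left, z up, the work surface at z = 0. Lengths are in m, angles in rad, forces in N, time in s.
With the tool pointing down it reaches from about 0.425 to 0.95 m from the base axis. Payload 4.7 kg.
Tool frame: the origin (TCP) lies between the finger pads; the fingertips stand 11 mm ahead of it and the grasp point (between the pads) lies 8 mm behind it; z points along the fingers, y is the line along which they close (so a half turn about z gives the same grasp; the last joint's range is limited). The gripper opens to 87 mm and grips with 3 to 60 N. Pads are 19 mm wide; open, the fingers measure 117 mm over their backs; the gripper's body (75 mm by 190 mm) begins 51 mm behind the grasp point.
Start: joints at [1.135, 0.469, -0.049, 1.532, 0.024, 1.141, -0.082], TCP at [0.267, -0.62, 0.234] pointing down, gripper open.
Joint ranges: [-2.59, 2.59], [-0.33, 1.99], [-1.39, 1.29], [0.1, 2.45], [-1.04, 4.18], [0.21, 1.99], [-2.66, 2.66]. Speed limits (rad/s): [2.57, 2.57, 3.14, 3.14, 3.14, 3.14, 3.14].

## Interface

Orientations are given as a unit quaternion [w, x, y, z].
In Python, from plant import r gives the robot as it stands. The module is installed in compiled form; this text tells all that it offers.
- The arm moves only by the shell command python3 -m inch 'ROWS' [FORCE]. ROWS is JSON, a list of rows, each a list of 3 entries, a list of its own where there are three numbers: the shift along the tool's x, y, z in mm, then the turn, a rotation vector about the tool's x, y, z in rad, then the opening, from 0 (shut) to 1 (fully open). In form: [[[dx, dy, dz], [wx, wy, wz], fingers], ...]. A call has 1 to 8 rows; each row is the pose to reach, as a shift and turn from the pose commanded when the call began, along the tool's axes at that moment; what a row does not reach only later rows make up. A row lasts 1/8 s, in which the tool goes at most 62.5 mm and 10.7 degrees, less where a joint would pass 70% of its speed; a pose out of reach is approached as far as the arm can. A call with a gripper value outside its range is refused whole. The fingers move at their own pace and stop on an object; FORCE is the grip in N (left out, the last holds). Time passes only in rows, so rows that repeat a pose let the fingers close. It gives the time, the measured TCP pose, the force, the opening and the grip force at its end, in the units of the state.
- r.sense(): the state, without advancing time (a new reading comes with each control period).
- r.camera(name): name is "side" or "top" or "wrist"; returns a dict with "img" (420x560x3 uint8, red, green, blue), "z_map" (420x560 float32, m along the optical axis (not along the pixel's ray), 0 where there is no reading), "vertical_fov" (degrees; the focal length in pixels is half the picture's height over the tangent of half this angle, whatever the lens; pixels are square), "cx", "cy" (the principal point, pixels), "R" (3x3) and "t" (3): a world point X has camera coordinates R X + t. Camera axes: x right, y down, z forward; pixel columns grow to the right and rows downward; lengths in m; the calibration is good to about 2 mm. A picture is of the moment at which its call begins.
- r.job_done(): hands the job in; it is judged then, once.
Trained networks look in the newest picture that a camera, given by its name, has taken for a name from the list of things; names that differ only in an ending like _2 or _b are one class to them, and where a whole thing is asked for, a point or a joint stands for the part that bears it (a point fixed in the world has none). Each returns a list of dicts, best first, with "p" (0 to 1); they miss things now and then, are a little off and sometimes report something else, mostly with a low value. They report only what shows in the picture. A call takes as long as a camera call.
- r.boxes_of(thing, camera): "point" ([x, y, z] in m, in world coordinates, good to about 4 mm: the middle of the surface that is visible of it).
- r.cut_out(thing, camera): "pixels" (420x560 bool, what is visible of it).
- r.landmark_of(thing, camera): "point" ([x, y, z] in m, in world coordinates, good to about 4 mm: a listed point, or the origin of a listed thing).
The state is a dict: "clock": time; "joints": joint angles; "qd": joint speeds; "tau": joint torques, N m; "ee_pos": TCP position; "eef_rot": TCP orientation; "contact_force": force on the tool from outside, world axes, zero at the start; "ft_torque": the same for the moment, N m; "finger_gap": opening from 0.0 (shut) to 1.0 (fully open); "grasp_force": force on a finger pad.
Only numpy, scipy, OpenCV 4.12 (cv2) and the standard library are available. Lean on these libraries where they do the work, as an engineer would, in place of code of your own. Each camera call takes 0.05 s, during which the arm holds its last target. There are 200 camera calls.

## Task

Before this board goes to the saw, show the cut as a dry run: bring the fingertips straight down onto or just above the green dot, trace the red line with them round both corners to the blue dot, then lift straight up a hand's breadth clear of the board. All the way along, keep the fingertips within 15 mm of the line and no more than 20 mm above the wood (touching it lightly is fine, leaning on it is not), and do not cross the rest of the board lower than 50 mm above it. The board stays where it lies, and the offcut, bottle, jar and square are left alone.

Things in the scene. Friction and masses are not known exactly. Their poses are not given: they have to be found in the camera images.
- board: loose plywood blank, 200 (its x) x 300 (its y) x 18 mm thick, 0.65 kg, lying flat on the bench; origin at the centre of its underside, z up. A 5 mm wide red line is drawn on its top face: three straight legs (about 125, 95 and 132 mm long) that make an open U, from cut0 through the corners cut3 and cut5 to cut8. The red line runs on some 15 mm past each dot to the board's edge; those tails need not be followed.
- start_dot: flat green dot, 26 mm across, stuck on one end of the line (at cut0 or at cut8, it varies): where the trace begins. Origin at its centre, on the board's top face.
- end_dot: flat blue dot, 26 mm across, on the other end of the line: where the trace finishes. Origin at its centre, on the board's top face.
- cut0 (a point): point on the red line, on the board's top face: one end of the line, under a dot. x points along the line from cut0 towards cut8, z up out of the board.
- cut1 (a point): point on the red line, on the board's top face: a third along the first leg. x points along the line from cut0 towards cut8, z up out of the board.
- cut2 (a point): point on the red line, on the board's top face: two thirds along the first leg. x points along the line from cut0 towards cut8, z up out of the board.
- cut3 (a point): corner between the first and second leg, on the board's top face. x points along the second leg towards cut5, z up out of the board.
- cut4 (a point): point on the red line, on the board's top face: middle of the second leg. x points along the line from cut0 towards cut8, z up out of the board.
- cut5 (a point): corner between the second and third leg, on the board's top face. x points along the second leg, on from cut4, z up out of the board.
- cut6 (a point): point on the red line, a third along the third leg. x points along the third leg towards cut8, z up.
- cut7 (a point): point on the red line, two thirds along the third leg. x points along the third leg towards cut8, z up.
- cut8 (a point): the other end of the line, under a dot, on the board's top face. x points along the third leg, on from cut7, z up.
- offcut: loose wooden offcut 35 x 50 x 28 mm high, standing on the board inside the U of the line, at least 25 mm from the line; origin at the centre of its underside. Leave alone.
- glue: white plastic bottle with an orange cap, 56 mm across, 150 mm high, on the bench at one end of the board; origin at the centre of its underside. Leave alone.
- jar: amber glass jar with a steel cap, 70 mm across, 90 mm high, on the bench at the other end of the board (jar and bottle swap places); origin at the centre of its underside. Leave alone.
- square: try square lying on the bench beyond the board: dark wooden stock 20 x 110 x 18 mm (along its y, origin under its centre) with a steel blade 150 x 30 x 3 mm along its x. Leave alone.

How it is judged:
By the outcome, as a careful person would: the job done as asked, in the order asked, and still so for the second after the job is handed in, with the robot touching nothing.
It also fails if it takes over 51 s, if anything falls off the work surface, if the arm or the gripper's body presses on something with over 40 N, if the wrist force passes 120 N, or if a joint passes its speed limit or range.

## Working session

There is one attempt and no reset: what is moved stays moved. The work goes in short steps, Python scripts to look and compute and a shell command to move; the robot and the scene stay as the last step left them, time stands still between calls to the robot, and variables do not carry over. Pictures are saved under pics/ and viewed, at most 10 in all, crops included, and the job is handed in when it is done.

```bash
mkdir -p pics
cat > h.py <<'E'
from plant import r
import numpy as np, cv2
def red_world(c):
    im=c["img"]; hsv=cv2.cvtColor(im,cv2.COLOR_RGB2HSV)
    m=((hsv[...,0]<8)|(hsv[...,0]>172))&(hsv[...,1]>130)&(hsv[...,2]>80)
    return m
def back(c,v,u,z=0.018):
    f=210/np.tan(np.radians(c["vertical_fov"]/2)); R=np.array(c["R"]);t=np.array(c["t"])
    d=R.T@np.array([(u-c["cx"])/f,(v-c["cy"])/f,1]); o=-R.T@t
    return o+d*(z-o[2])/d[2]
E
python3 - <<'E'
from h import *
s=r.sense(); print(s["clock"],s["ee_pos"],s["eef_rot"],s["contact_force"])
for n in ["top","side"]:
    c=r.camera(n); cv2.imwrite(f"pics/{n}0.png",c["img"][...,::-1]); print(n)
    for k in ["start_dot","end_dot"]+[f"cut{i}" for i in range(9)]+["board","offcut","glue","jar","square"]:
        l=r.landmark_of(k,n); print(k,[(np.round(q["point"],3).tolist(),round(q["p"],2)) for q in l[:2]])
print(r.sense()["clock"])
E
```

```text
0.0 [ 0.26683737 -0.61941951  0.23253372] [-9.04279786e-04  9.79385952e-01  2.01995763e-01 -2.27064382e-04] [-0.12360001  0.90316449 -0.31232148]
top
start_dot [([0.515, 0.046, 0.017], 0.64), ([0.542, -0.163, 0.02], 0.51)]
end_dot [([0.54, -0.163, 0.017], 0.69)]
cut0 [([0.612, -0.122, 0.022], 0.95), ([0.514, 0.046, 0.019], 0.89)]
cut1 [([0.612, -0.122, 0.022], 0.95), ([0.514, 0.046, 0.019], 0.89)]
cut2 [([0.612, -0.122, 0.022], 0.95), ([0.514, 0.046, 0.019], 0.89)]
cut3 [([0.612, -0.122, 0.022], 0.95), ([0.514, 0.046, 0.019], 0.89)]
cut4 [([0.612, -0.122, 0.022], 0.95), ([0.514, 0.046, 0.019], 0.89)]
cut5 [([0.612, -0.122, 0.022], 0.95), ([0.514, 0.046, 0.019], 0.89)]
cut6 [([0.612, -0.122, 0.022], 0.95), ([0.514, 0.046, 0.019], 0.89)]
cut7 [([0.612, -0.122, 0.022], 0.95), ([0.514, 0.046, 0.019], 0.89)]
cut8 [([0.612, -0.122, 0.022], 0.95), ([0.514, 0.046, 0.019], 0.89)]
board [([0.602, -0.045, 0.002], 0.67)]
offcut [([0.553, -0.059, 0.019], 0.96)]
glue [([0.519, 0.179, -0.004], 0.69), ([0.556, 0.027, 0.018], 0.32)]
jar [([0.601, -0.266, 0.002], 0.64)]
square [([0.759, -0.02, 0.0], 0
[... 228 characters left out ...]
 ([0.557, 0.026, 0.017], 0.84)]
cut2 [([0.599, 0.01, 0.018], 0.92), ([0.557, 0.026, 0.017], 0.84)]
cut3 [([0.599, 0.01, 0.018], 0.92), ([0.557, 0.026, 0.017], 0.84)]
cut4 [([0.599, 0.01, 0.018], 0.92), ([0.557, 0.026, 0.017], 0.84)]
cut5 [([0.599, 0.01, 0.018], 0.92), ([0.557, 0.026, 0.017], 0.84)]
cut6 [([0.599, 0.01, 0.018], 0.92), ([0.557, 0.026, 0.017], 0.84)]
cut7 [([0.599, 0.01, 0.018], 0.92), ([0.557, 0.026, 0.017], 0.84)]
cut8 [([0.599, 0.01, 0.018], 0.92), ([0.557, 0.026, 0.017], 0.84)]
board [([0.608, -0.045, -0.002], 0.74)]
offcut [([0.556, -0.062, 0.017], 0.87)]
glue [([0.522, 0.177, -0.002], 0.75)]
jar [([0.539, -0.164, 0.022], 0.34)]
square [([0.753, -0.019, -0.001], 0.81)]
1.7
```

View pics/top0.png

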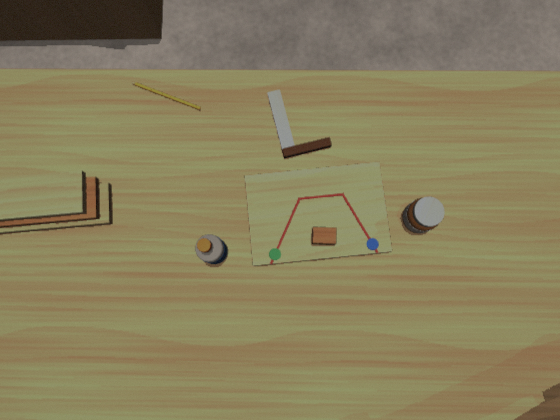

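The top view shows the green dot at (275,254), corners at (299,198) and (343,194), and the blue dot at (372,244). The bottle is on the left at (210,248), the jar on the right at (425,212), and the offcut is inside the U at (324,235). The networks agree on the dots. Next I'll fit the line.

```bash
cat > fit.py <<'E'
from h import *
from scipy.optimize import least_squares
def fit(n):
    c=r.camera(n); m=red_world(c); P=[]
    for v,u in np.argwhere(m):
        w=back(c,v,u)[:2]
        if 0.48<w[0]<0.69 and -0.2<w[1]<0.09: P.append(w)
    P=np.array(P)
    P=P[~((abs(P[:,0]-0.555)<.04)&(abs(P[:,1]+.06)<.035)&(P[:,0]<.6))]
    def seg(a,b):
        d=b-a; s=np.clip((P-a)@d/(d@d),0,1); return np.linalg.norm(P-a-s[:,None]*d,axis=1)
    def res(x):
        q=x.reshape(4,2); return np.min([seg(q[i],q[i+1]) for i in range(3)],0)
    x0=np.array([[.515,.046],[.625,-.006],[.63,-.10],[.54,-.163]])
    if n=="top": x0[1:3]=[back(c,198,299)[:2],back(c,194,343)[:2]]
    # dots by colour
    hsv=cv2.cvtColor(c["img"],cv2.COLOR_RGB2HSV); D=[]
    for lo,hi,i in((55,90,0),(100,125,3)):
        k=((hsv[...,0]>lo)&(hsv[...,0]<hi)&(hsv[...,1]>130)); g=[]
        for v,u in np.argwhere(k):
            w=back(c,v,u)[:2]
            if np.linalg.norm(w-x0[i])<.03: g.append(w)
        D.append((len(g),np.round(np.mean(g,0),4) if g else None))
    s=least_squares(res,x0.ravel(),loss="soft_l1",f_scale=.003)
    print(n,len(P),"rms",np.sqrt(np.mean(res(s.x)**2)).round(4)); print(s.x.reshape(4,2).round(4).tolist()); print(D)
    q=s.x.reshape(4,2); print("lens",np.linalg.norm(np.diff(q,axis=0),axis=1).round(4))
import sys
for n in sys.argv[1:]: fit(n)
E
python3 fit.py top side
```

```text
top 268 rms 0.0011
[[-5.7063, 2.6702], [0.6387, -0.0076], [0.6492, -0.1022], [0.1977, -0.3636]]
[(0, None), (94, array([ 0.5405, -0.1651]))]
lens [6.887  0.0952 0.5217]
side 113 rms 0.0008
[[0.4632, 0.0661], [0.6363, -0.0073], [0.6475, -0.1011], [0.5244, -0.1734]]
[(81, array([0.5143, 0.0439])), (54, array([ 0.539 , -0.1654]))]
lens [0.188  0.0945 0.1427]
```

```bash
python3 -m inch '[[[0,0,0],[0,0,-0.15],0],[[40,0,0],[0,0,-0.3],0],[[90,0,0],[0,0,-0.45],0],[[140,0,0],[0,0,-0.6],0],[[190,0,0],[0,0,-0.75],0],[[240,-60,0],[0,0,-0.9],0],[[290,-100,0],[0,0,-1.05],0],[[340,-140,0],[0,0,-1.165],0]]' 10
```

```text
clock: 2.8
ee_pos: [0.516, -0.3714, 0.2338]
eef_rot: [0.0, 0.705, 0.709, -0.0]
contact_force: [-0.1, 0.3, -0.5]
finger_gap: 0.169
grasp_force: 0.0
```

Both views agree to about 2 mm, and the leg lengths of 132, 95 and 125 mm match. That makes the path S(.5145,.0445) → (.6375,-.0075) → (.6484,-.1017) → E(.540,-.165). The tool's x is now world +y and its y is world +x.

```bash
python3 -m inch '[[[60,0,0],[0,0,0],0],[[120,0,0],[0,0,0],0],[[180,0,0],[0,0,0],0],[[240,0,0],[0,0,0],0],[[300,0,0],[0,0,0],0],[[360,0,0],[0,0,0],0],[[416,-1.5,0],[0,0,0],0],[[416,-1.5,0],[0,0,0],0]]'
python3 -m inch '[[[0,0,40],[0,0,0],0],[[0,0,80],[0,0,0],0],[[0,0,120],[0,0,0],0],[[0,0,150],[0,0,0],0],[[0,0,165],[0,0,0],0],[[0,0,165],[0,0,0],0],[[0,0,165],[0,0,0],0]]'
```

```text
clock: 3.8
ee_pos: [0.513, 0.0485, 0.2342]
eef_rot: [-0.0, 0.703, 0.711, 0.001]
contact_force: [-0.1, -1.0, -0.2]
finger_gap: 0.005
grasp_force: 0.0
clock: 4.68
ee_pos: [0.5146, 0.0429, 0.0697]
eef_rot: [0.001, 0.707, 0.707, 0.001]
contact_force: [-0.1, -0.2, 0.5]
finger_gap: 0.007
grasp_force: 0.0
```

Run:
```python
from h import *
s=r.sense(); print(s["clock"],s["ee_pos"],s["eef_rot"],s["finger_gap"])
ims=[r.camera(n)["img"] for n in("side","wrist")]
im=np.hstack([cv2.resize(i,(400,300)) for i in ims]); cv2.imwrite("pics/a.png",im[...,::-1])
```

```text
4.675 [0.51457378 0.0428647  0.0696618 ] [0.00079531 0.70683935 0.70737318 0.00082744] 0.006826182528774868
```

View pics/a.png

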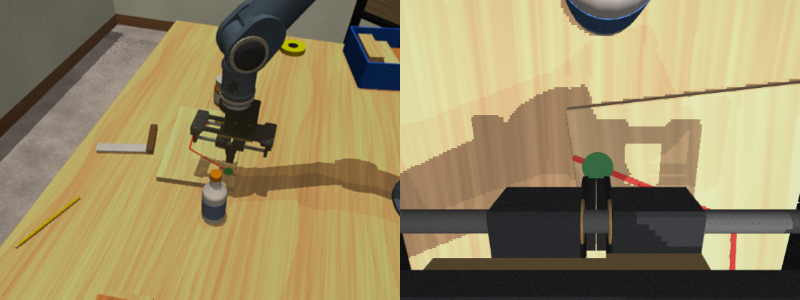

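Fingertips are over the green dot: side view (230,165), wrist view (597,180) with the dot at (597,165). The bottle is clear. Next I descend slowly and trace the first leg.

```bash
python3 -m inch '[[[0,0,8],[0,0,0],0],[[0,0,16],[0,0,0],0],[[0,0,24],[0,0,0],0],[[0,0,32],[0,0,0],0],[[0,0,32],[0,0,0],0],[[0,0,32],[0,0,0],0]]'
```

```text
clock: 5.52
ee_pos: [0.5137, 0.0429, 0.0366]
eef_rot: [0.0, 0.707, 0.707, 0.0]
contact_force: [-0.6, 0.0, 0.3]
finger_gap: 0.003
grasp_force: 0.0
```

```bash
python3 -m inch '[[[-2,4,0],[0,0,0],0],[[-5,12,0],[0,0,0],0],[[-8,20,0],[0,0,0],0],[[-12,28,0],[0,0,0],0],[[-15,36,0],[0,0,0],0],[[-19,44,0],[0,0,0],0],[[-22,52,0],[0,0,0],0],[[-25,60,0],[0,0,0],0]]'
```

```text
clock: 6.52
ee_pos: [0.5741, 0.0177, 0.0365]
eef_rot: [0.0, 0.707, 0.707, -0.0]
contact_force: [0.2, -0.5, 0.2]
finger_gap: 0.002
grasp_force: 0.0
```

```bash
python3 -m inch '[[[-3,8,0],[0,0,0],0],[[-7,17,0],[0,0,0],0],[[-10,26,0],[0,0,0],0],[[-14,35,0],[0,0,0],0],[[-17,44,0],[0,0,0],0],[[-21,53,0],[0,0,0],0],[[-25,63,0],[0,0,0],0],[[-25,63,0],[0,0,0],0]]'
python3 - <<'E'
from h import *
s=r.sense(); print(s["clock"],s["ee_pos"])
ims=[r.camera(n)["img"] for n in("side","wrist")]
a=cv2.resize(ims[0][120:330,160:440],(400,300)); im=np.hstack([a,cv2.resize(ims[1],(400,300))]); cv2.imwrite("pics/b.png",im[...,::-1])
E
```

```text
clock: 7.52
ee_pos: [0.6375, -0.0076, 0.0365]
eef_rot: [0.0, 0.707, 0.707, 0.0]
contact_force: [0.2, 0.3, -0.0]
finger_gap: 0.004
grasp_force: 0.0
7.525 [ 0.63747168 -0.00760849  0.03650653]
```

View pics/b.png

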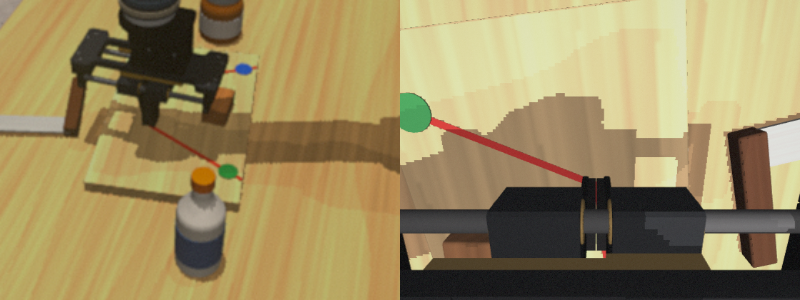

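The tips sit on the first corner: side crop (148,122), and in the wrist view the line ends at the tips at (590,180). On to legs two and three.

```bash
python3 -m inch '[[[-8,1,0],[0,0,0],0],[[-22,3,0],[0,0,0],0],[[-36,4,0],[0,0,0],0],[[-50,6,0],[0,0,0],0],[[-64,8,0],[0,0,0],0],[[-78,9,0],[0,0,0],0],[[-94,11,0],[0,0,0],0],[[-94,11,0],[0,0,0],0]]'
```

```text
clock: 8.62
ee_pos: [0.6477, -0.1035, 0.0364]
eef_rot: [0.0, 0.708, 0.706, -0.0]
contact_force: [-0.3, -0.2, 0.0]
finger_gap: 0.003
grasp_force: 0.0
```

```bash
python3 -m inch '[[[-3,-5,0],[0,0,0],0],[[-7,-12,0],[0,0,0],0],[[-11,-19,0],[0,0,0],0],[[-15,-26,0],[0,0,0],0],[[-19,-33,0],[0,0,0],0],[[-23,-40,0],[0,0,0],0],[[-27,-47,0],[0,0,0],0],[[-31,-53,0],[0,0,0],0]]'
```

```text
clock: 9.62
ee_pos: [0.5942, -0.1324, 0.0366]
eef_rot: [0.0, 0.707, 0.707, -0.0]
contact_force: [-0.6, -0.3, 0.7]
finger_gap: 0.005
grasp_force: 0.0
```

```bash
python3 -m inch '[[[-4,-7,0],[0,0,0],0],[[-9,-15,0],[0,0,0],0],[[-14,-23,0],[0,0,0],0],[[-18,-31,0],[0,0,0],0],[[-23,-39,0],[0,0,0],0],[[-28,-47,0],[0,0,0],0],[[-32,-54,0],[0,0,0],0],[[-32,-54,0],[0,0,0],0]]'
python3 - <<'E'
from h import *
s=r.sense(); print(s["clock"],s["ee_pos"])
ims=[r.camera(n)["img"] for n in("side","wrist")]
a=cv2.resize(ims[0][120:330,160:440],(400,300)); im=np.hstack([a,cv2.resize(ims[1],(400,300))]); cv2.imwrite("pics/c.png",im[...,::-1])
E
```

```text
clock: 10.62
ee_pos: [0.5401, -0.1647, 0.0365]
eef_rot: [-0.0, 0.707, 0.707, -0.0]
contact_force: [-0.8, -0.5, -0.8]
finger_gap: 0.008
grasp_force: 0.0
10.625 [ 0.54011739 -0.16468249  0.03651141]
```

View pics/c.png

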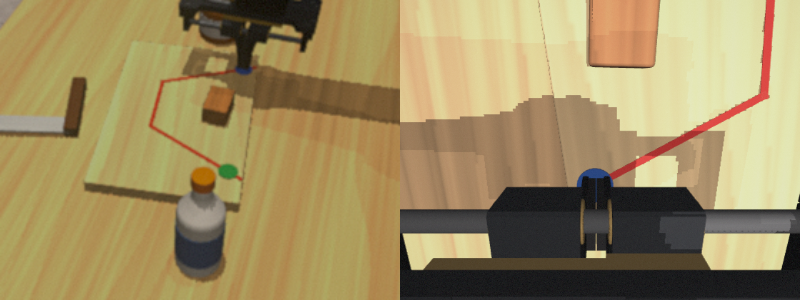

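The tips are over the blue dot: side crop (244,70), wrist view (595,180). The offcut and board haven't moved. Now I lift straight up.

```bash
python3 -m inch '[[[0,0,-10],[0,0,0],0],[[0,0,-30],[0,0,0],0],[[0,0,-55],[0,0,0],0],[[0,0,-80],[0,0,0],0],[[0,0,-105],[0,0,0],0],[[0,0,-125],[0,0,0],0],[[0,0,-130],[0,0,0],0],[[0,0,-130],[0,0,0],0]]'
python3 -m inch '[[[0,0,0],[0,0,0],0],[[0,0,0],[0,0,0],0],[[0,0,0],[0,0,0],0],[[0,0,0],[0,0,0],0]]'
python3 -c "
from plant import r
print(r.job_done())"
```

```text
clock: 11.72
ee_pos: [0.5408, -0.1641, 0.1672]
eef_rot: [0.0, 0.707, 0.708, 0.0]
contact_force: [-1.1, -0.1, -0.1]
finger_gap: 0.006
grasp_force: 0.0
clock: 12.22
ee_pos: [0.5407, -0.164, 0.1663]
eef_rot: [-0.0, 0.707, 0.707, -0.0]
contact_force: [-0.2, 0.8, 0.5]
finger_gap: 0.008
grasp_force: 0.0
the job is handed in; nothing more can be done
None
```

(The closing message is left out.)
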